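# Wake the battery pack and start its wireless check

### The job

The repaired battery pack needs its check started: using the fingertips only, lightly push in the white key on the pack's green board, then the blue key on the grey tester, then the green key on the tester; each key is to stay in. Leave the red key out, push no key before its turn, and press gently, with no hard knocks. Do not lift or shift the pack or disturb anything else on the bench, and finish with the hand clear.

Things in the scene. Friction and masses are not known exactly. Their poses are not given: they have to be found in the camera images.
- pack: loose battery pack, about 0.55 kg, on a 3 mm blue mat: black block 66 (x) by 108 (y) by 42 mm high, steel cell ends on its long sides, green circuit board on top (45 mm above the underside; metal tabs up to 54 mm on its -y half). Origin: centre of the underside, z up. The white key stands on the board, 28 mm along +y; its cap top is 65 mm above the underside
- tester: wireless tester, grey box fixed to the bench, 110 (x) by 200 (y) by 55 mm high, dark display on its +x half, 30 mm aerial in the +x +y corner. Origin: centre of the underside, z up. The blue, green and red keys stand in a row on its top, 25 mm to the -x side of the centre, 60 mm apart, in any order; their cap tops are 75 mm above its underside
- white_key_top (a point): centre of the top face of the white key: a round white plastic cap, 24 mm across, on the pack's green board. z up. This point sinks with the cap; the key is out at the start and its cap then stands 16 mm proud of its black collar (33 mm across, 4 mm high)
- white_key (a joint): how far the white key is pushed in, m: 0 = out, 0.008 = hard stop; it counts as in above 0.004. Straight down; resists with about 3 N all the way (no spring) and stays where it is left
- blue_key_top (a point): centre of the top face of the blue key: a round blue plastic cap, 24 mm across, on the tester. z up. This point sinks with the cap; the key is out at the start and its cap then stands 16 mm proud of its black collar (33 mm across, 4 mm high)
- blue_key (a joint): how far the blue key is pushed in, m: 0 = out, 0.008 = hard stop; it counts as in above 0.004. Straight down; resists with about 3 N all the way (no spring) and stays where it is left
- green_key_top (a point): centre of the top face of the green key: a round green plastic cap, 24 mm across, on the tester. z up. This point sinks with the cap; the key is out at the start and its cap then stands 16 mm proud of its black collar (33 mm across, 4 mm high)
- green_key (a joint): how far the green key is pushed in, m: 0 = out, 0.008 = hard stop; it counts as in above 0.004. Straight down; resists with about 3 N all the way (no spring) and stays where it is left
- red_key_top (a point): centre of the top face of the red key: a round red plastic cap, 24 mm across, on the tester; not to be pressed. z up. This point sinks with the cap; the key is out at the start and its cap then stands 16 mm proud of its black collar (33 mm across, 4 mm high)
- red_key (a joint): how far the red key is pushed in, m: 0 = out, 0.008 = hard stop; it counts as in above 0.004. Straight down; resists with about 3 N all the way (no spring) and stays where it is left
- screwdriver: loose screwdriver, black handle, 170 mm long, lying on the mat between pack and tester; origin under its middle
- tip_cleaner: loose black domed tip cleaner with a brass top, 76 mm across, 64 mm high; origin: centre of the underside
- jar: loose amber jar with a black cap, 50 mm across, 50 mm high; origin: centre of the underside
- spool: loose steel-coloured solder spool, standing on its flange, 60 mm across, 44 mm high; origin: centre of the underside
- cell: loose spare battery cell standing upright, orange, 21 mm across, 67 mm high; origin: centre of the underside
- tray: loose yellow screw tray, 90 x 70 x 20 mm, beyond the mat's left edge; origin: centre of the underside
- meter: loose yellow multimeter lying flat, 150 x 75 mm, 43 mm high with its dial, beyond the mat's right edge; origin: centre of the underside
- blue_key_base: the black collar of the blue key, fixed on the tester, 33 mm across, 4 mm high; origin: centre of its underside, on the tester's top
- green_key_base: the black collar of the green key, fixed on the tester, 33 mm across, 4 mm high; origin: centre of its underside, on the tester's top
- red_key_base: the black collar of the red key, fixed on the tester, 33 mm across, 4 mm high; origin: centre of its underside, on the tester's top

How it is judged:
By the outcome, as a careful person would: the job done as asked, in the order asked, and still so for the second after the job is handed in, with the robot touching nothing.
It also fails if it takes over 48 s, if anything falls off the work surface, if the arm or the gripper's body presses on something with over 40 N, if the wrist force passes 120 N, or if a joint passes its speed limit or range.

### The arm

A 6-joint arm with a two-finger parallel gripper is mounted at the origin on the work surface. World frame = base frame: x ahead of the robot, y to its left, z up, the work surface at z = 0. Lengths are in m, angles in rad, forces in N, time in s.
With the tool pointing down it reaches from about 0.3 to 0.775 m from the base axis. Payload 14.6 kg.
Tool frame: the origin (TCP) lies at the very end of the fingers, on their centre line; the grasp point (between the pads) lies 19 mm behind it; z points along the fingers, y is the line along which they close (so a half turn about z gives the same grasp; the last joint's range is limited). The gripper opens to 94 mm and grips with 3 to 60 N. Pads are 16 mm wide; open, the fingers measure 119 mm over their backs; the gripper's body (75 mm by 177 mm) begins 78 mm behind the grasp point.
Start: joints at [-1.206, 0.3, 1.521, -0, 1.321, -0.067], TCP at [0.23, -0.5, 0.205] pointing down, gripper open.
Joint ranges: [-3.03, 3.03], [-0.79, 2.21], [0.23, 2.52], [-1.04, 4.18], [0, 3.07], [-2.55, 2.55]. Speed limits (rad/s): [2.22, 2.22, 2.57, 3.14, 3.14, 3.14].

### API

Orientations are given as [roll, pitch, yaw] about the fixed x, y, z axes, in that order (R = Rz(yaw) Ry(pitch) Rx(roll)).
In Python, from station import ctrl gives the robot as it stands.
- The arm moves only by the tool carry_out, never from a script. Its argument "motion" is text: rows parted by semicolons, each of 7 numbers parted by spaces: the shift along the world's x, y, z in m, then the turn, a rotation vector about the world's x, y, z in degrees, then the closure in counts, from 0 (fully open) to 255 (shut). In form: dx dy dz wx wy wz hand; .... A call has 1 to 20 rows; each row shifts and turns the commanded pose from where the row before left it; what a row does not reach is not made up. A row lasts 1/12 s, in which the tool goes at most 41.7 mm and 7.16 degrees, less where a joint would pass 70% of its speed; a pose out of reach is approached as far as the arm can. A call is refused whole if a number of a shift passes 0.0417 or a number of a turn 7.16, either way. A call with a gripper value outside its range is refused whole. The fingers move at their own pace and stop on an object; "grip_force" is the grip in N (left out, the last holds). Time passes only in rows, so rows that do not move let the fingers close. It gives the time, the measured TCP pose, the force, the opening and the grip force at its end, in the units of the state.
- ctrl.get_obs(): the state, without advancing time (a new reading comes with each control period).
- ctrl.camera(name): name is "scene" or "top" or "wrist"; returns a dict with "pixels" (384x512x3 uint8, red, green, blue), "range_z" (384x512 float32, m along the optical axis (not along the pixel's ray), 0 where there is no reading), "K" (3x3 intrinsics, pixels), "position" and "attitude" of the camera in the world. Camera axes: x right, y up, looking along -z (the intrinsics and any distortion apply to the point x, -y, -z); pixel columns grow to the right and rows downward; lengths in m; the calibration is good to about 2 mm. A picture is of the moment at which its call begins.
- ctrl.hand_in(): hands the job in; it is judged then, once.
The state is a dict: "time_s": time; "qpos": joint angles; "joint_vel": joint speeds; "tau": joint torques, N m; "ee_pos": TCP position; "eef_rot": TCP orientation; "force": force on the tool from outside, world axes, zero at the start; "moment": the same for the moment, N m; "grip_width": finger opening in m; "grip_force": force on a finger pad.
Only numpy, scipy, OpenCV 4.12 (cv2) and the standard library are available. Lean on these libraries where they do the work, as an engineer would, in place of code of your own. Each camera call takes 0.05 s, during which the arm holds its last target. There are 200 camera calls.

## Working session

There is one attempt and no reset: what is moved stays moved. The work goes in short steps, Python scripts to look and compute and a tool call to move; the robot and the scene stay as the last step left them, time stands still between calls to the robot, and variables do not carry over. Pictures are saved under pics/ and viewed, at most 10 in all, crops included, and the job is handed in when it is done.

Besides the shell and the picture viewer there is one more tool, called as a command line: name --argument value ..., lists and objects as JSON in quotes. carry_out: Moves the arm, as the interface text tells. Its arguments: {"type":"object","properties":{"motion":{"type":"string"},"grip_force":{"type":"number"}},"required":["motion"]}

```bash
mkdir -p pics; cat > h.py <<'E'
import numpy as np, cv2
from station import ctrl
from scipy.spatial.transform import Rotation as R
def rot(a):
    a=np.array(a,float)
    return a if a.shape==(3,3) else (R.from_euler('xyz',a).as_matrix() if a.size==3 else R.from_quat(a).as_matrix())
def pt(c,u,v,z=None):
    K=c['K'];d=np.array([(u-K[0,2])/K[0,0],-(v-K[1,2])/K[1,1],-1.])
    d=rot(c['attitude'])@d;p=np.array(c['position'])
    s=(z-p[2])/d[2] if z is not None else c['range_z'][int(v),int(u)]
    return p+s*d
def blobs(c,lo,hi,amin=25):
    h=cv2.cvtColor(c['pixels'],cv2.COLOR_RGB2HSV)
    m=cv2.inRange(h,lo,hi);n,l,s,ce=cv2.connectedComponentsWithStats(m)
    return [(s[i][4],s[i][2:4].tolist(),ce[i].round(1)) for i in range(1,n) if s[i][4]>=amin]
E
python3 - <<'E'
from h import *
print(ctrl.get_obs())
a=ctrl.camera('top');b=ctrl.camera('scene')
for n,c in(('top',a),('scene',b)):
    print(n,c['position'],c['attitude'],c['K'],[k for k in c])
    cv2.imwrite(f'pics/{n}0.png',c['pixels'][:,:,::-1])
    for col,lo,hi in(('blue',(100,120,60),(130,255,255)),('green',(45,90,50),(85,255,255)),('red',(0,150,80),(6,255,255)),('red2',(172,150,80),(180,255,255)),('white',(0,0,200),(180,40,255))):
        for s in blobs(c,lo,hi): print(col,s,pt(c,*s[2]).round(4))
E
```

```text
{'time_s': 0.0, 'qpos': array([-1.20561810e+00,  3.00488302e-01,  1.52161733e+00,  1.48119945e-05,
        1.32070824e+00, -6.65914397e-02]), 'joint_vel': array([-0.00180849, -0.00058532, -0.00185644,  0.0006204 ,  0.00113561,
       -0.0014356 ]), 'tau': array([ 6.57914079e-04, -5.31807339e+01, -3.52734125e+01,  7.08531705e-02,
        2.44307349e-02, -1.10035855e-04]), 'ee_pos': array([ 0.23006799, -0.49925952,  0.20486157]), 'eef_rot': array([-3.14037510e+00, -9.55771727e-05,  4.31765937e-01]), 'force': array([-1.16021225,  0.18146976, -0.22475388]), 'moment': array([ 0.02692283, -0.01853081, -0.02604215]), 'grip_force': 0.0, 'grip_width': 0.0941772994230667}
top [ 0.43933741 -0.0201743   1.25375574] [ 9.72333725e-02  1.36290688e-03 -1.56863575e+00] [[362.93631199   0.         248.53457062]
 [  0.         362.93631199 194.74481723]
 [  0.           0.           1.        ]] ['pixels', 'range_z', 'K', 'position', 'attitude']
blue (np.int32(822), [53, 32], array([234. , 105.3])) [0.8537 0.0308 0.0777]
blue (np.int32(64), [22, 3], array([230.2, 121. ])) [0.8223 0.047  0.0052]
blue (n
[... 1957 characters left out ...]
91  0.0199]
blue (np.int32(111), [19, 15], array([246.9, 244.7])) [0.7124 0.058  0.0546]
blue (np.int32(37), [10, 32], array([376.7, 260.4])) [0.5892 0.3928 0.0063]
blue (np.int32(36), [19, 12], array([245.6, 260.4])) [0.7333 0.0629 0.0148]
green (np.int32(100), [15, 13], array([199.2, 182.9])) [ 0.5232 -0.1809  0.046 ]
green (np.int32(39), [9, 12], array([212.8, 184. ])) [ 0.5206 -0.1351  0.0545]
green (np.int32(64), [9, 9], array([315.8, 203.8])) [0.5113 0.1886 0.0788]
red (np.int32(310), [30, 36], array([495.7, 271.4])) [0.545  0.6865 0.0461]
red2 (np.int32(31), [6, 7], array([298.7, 194.7])) [0.4947 0.1315 0.0806]
red2 (np.int32(41), [27, 8], array([498. , 264.2])) [0.5411 0.6845 0.0695]
```

```bash
python3 - <<'E'
import cv2
a=cv2.imread('pics/top0.png');cv2.imwrite('pics/topc.png',cv2.resize(a[110:300,110:370],None,fx=3,fy=3,interpolation=cv2.INTER_CUBIC)[:570,:780])
E
```

```text
(no output)
```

View pics/topc.png

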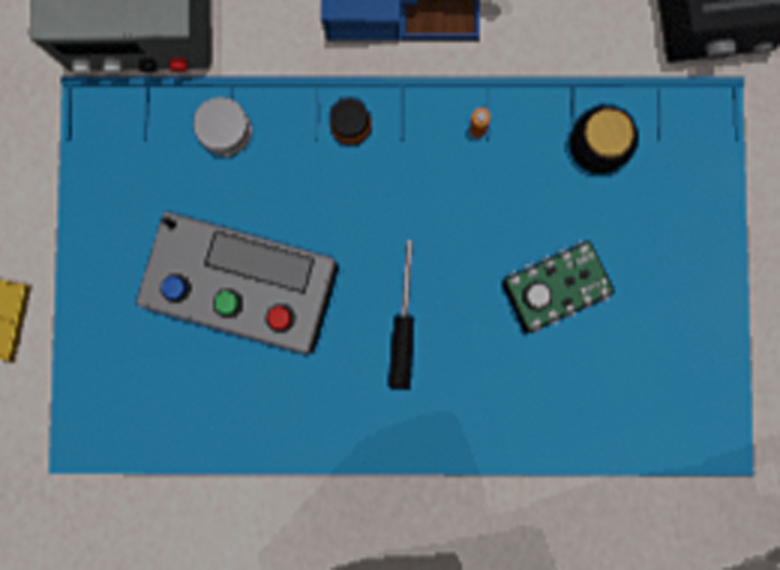

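View pics/scene0.png

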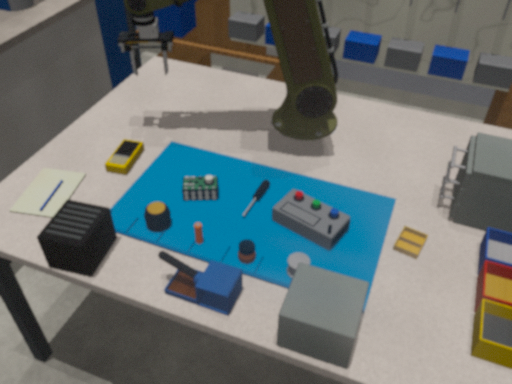

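The top view shows the white key at about (289,209) in the full image. The blue, green and red keys sit at (167,205), (185,210) and (202,216), with the screwdriver between tester and pack. In the scene view the arm stands off to the side, and the heights agree with about 0.078 m for the tester caps.

```bash
python3 - <<'E'
from h import *
a=ctrl.camera('top');b=ctrl.camera('scene')
w=[s for s in blobs(a,(0,0,150),(180,45,255),20) if 280<s[2][0]<300 and 195<s[2][1]<220];print(w)
for n,uv,z in(('white',w[0][2] if w else (289.3,208.7),.068),('blue',(167.3,205.4),.0775),('green',(184.9,210.3),.0775),('red',(202.5,215.7),.0775)):
    print(n,pt(a,*uv,z).round(4),pt(a,*uv).round(4))
print('scene green/red',pt(b,315.8,203.8,.0775),pt(b,298.7,194.7,.0775))
print('tester top',pt(a,200,205)[2],'mat',pt(a,240,230)[2])
c=ctrl.camera('wrist');print(c['position'],c['attitude'],c['K'][0])
E
```

```text
[(np.int32(33), [7, 7], array([289.2, 207.8]))]
white [ 0.5124 -0.1514  0.068 ] [ 0.5123 -0.1514  0.0684]
blue [0.5188 0.2455 0.0775] [0.5188 0.2454 0.0775]
green [0.503  0.188  0.0775] [0.5031 0.1883 0.0754]
red [0.4856 0.1306 0.0775] [0.4856 0.1308 0.0762]
scene green/red [0.50988248 0.18825736 0.0775    ] [0.49138395 0.13059711 0.0775    ]
tester top 0.0601709605333145 mat 0.022580551620407174
[ 0.30421659 -0.46467283  0.38486026] [-2.86163481e-01  1.09150318e-03 -1.13952515e+00] [297.40794246   0.         257.82060481]
```

carry_out --motion "0.01 0.01 0 0 0 0 255;0.02 0.025 0 0 0 0 255;0.02 0.025 0 0 0 0 255;0.02 0.025 0 0 0 0 255;0.02 0.025 0 0 0 0 255;0.02 0.025 0 0 0 0 255;0.02 0.025 0 0 0 0 255;0.02 0.025 0 0 0 0 255;0.02 0.025 0 0 0 0 255;0.02 0.025 0 0 0 0 255;0.02 0.025 0 0 0 0 255;0.02 0.025 0 0 0 0 255;0.01 0.025 0 0 0 0 255;0.01 0.02 0 0 0 0 255;0 0.01 0 0 0 0 255;0 0 0 0 0 0 255;0 0 0 0 0 0 255" --grip_force 10

```text
time_s: 1.67
ee_pos: [0.4798, -0.1594, 0.2055]
eef_rot: [3.141, 0.0, 0.433]
force: [-0.1, 0.3, -0.3]
grip_width: 0.0005
grip_force: 0.0
```

```bash
python3 - <<'E'
from h import *
c=ctrl.camera('wrist');print(c['position'],c['attitude'])
for s in blobs(c,(0,0,150),(180,45,255),150): print(s,pt(c,*s[2],.068).round(4),pt(c,*s[2]).round(4))
cv2.imwrite('pics/w1.png',c['pixels'][:,:,::-1])
E
```

```text
[ 0.5538852  -0.12449519  0.38523853] [-2.86305279e-01  2.66632047e-04 -1.13866560e+00]
(np.int32(338), [33, 70], array([158. ,  82.4])) [ 0.538  -0.0222  0.068 ] [ 0.5355 -0.0066  0.0197]
(np.int32(9089), [144, 217], array([458. , 220.1])) [ 0.5422 -0.3799  0.068 ] [ 5.397e-01 -4.345e-01  2.000e-04]
(np.int32(374), [22, 22], array([262.7, 161.1])) [ 0.5103 -0.1503  0.068 ] [ 0.5104 -0.1502  0.0683]
(np.int32(6581), [120, 113], array([ 42.3, 250.7])) [0.3067 0.0396 0.068 ] [0.2551 0.0739 0.0018]
(np.int32(723), [66, 45], array([121.5, 269. ])) [ 0.3225 -0.0519  0.068 ] [ 2.73e-01 -3.63e-02  1.00e-04]
(np.int32(295), [37, 28], array([ 95.7, 304.3])) [ 0.2619 -0.0376  0.068 ] [ 0.1998 -0.0191  0.0005]
(np.int32(1670), [58, 35], array([139.1, 366.1])) [ 0.193  -0.1168  0.068 ] [ 0.1168 -0.1151  0.0009]
(np.int32(285), [10, 35], array([257.5, 366.5])) [ 0.2585 -0.2602  0.068 ] [ 0.1952 -0.2893 -0.    ]
(np.int32(4145), [125, 35], array([411.9, 365.9])) [ 0.3455 -0.4463  0.068 ] [ 3.010e-01 -5.151e-01  2.000e-04]
```

View pics/w1.png

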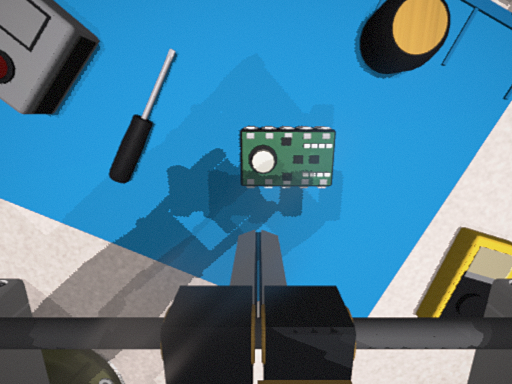

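The wrist view shows the white cap at (263,161), which gives (0.5104, -0.150, 0.068). That matches the top view to within 2 mm.

carry_out --motion "0.01 0.003 -0.01 0 0 0 255;0.011 0.003 -0.02 0 0 0 255;0.01 0.003 -0.02 0 0 0 255;0 0 -0.02 0 0 0 255;0 0 -0.02 0 0 0 255;0 0 -0.015 0 0 0 255;0 0 -0.01 0 0 0 255;0 0 -0.007 0 0 0 255;0 0 -0.004 0 0 0 255;0 0 0 0 0 0 255;0 0 0 0 0 0 255"

```text
time_s: 2.63
ee_pos: [0.5114, -0.1508, 0.0801]
eef_rot: [3.141, -0.001, 0.432]
force: [0.8, 0.9, -0.1]
grip_width: 0.0007
grip_force: 0.0
```

```bash
python3 - <<'E'
from h import *
c=ctrl.camera('wrist')
cv2.imwrite('pics/w2.png',c['pixels'][:,:,::-1])
print(ctrl.get_obs()['force'])
E
```

```text
[ 0.25467913  0.63778587 -0.93988485]
```

View pics/w2.png

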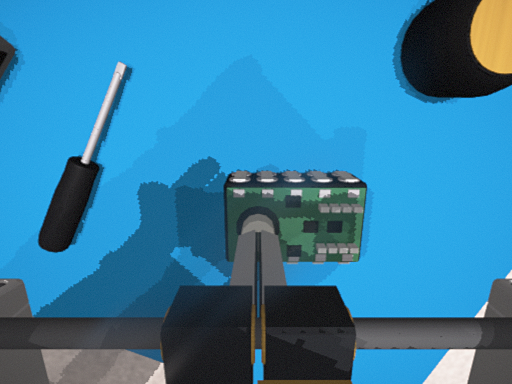

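The fingertips sit over the white cap at (259,225), with only the collar visible around them. I'll descend gently.

carry_out --motion "0 0 -0.002 0 0 0 255;0 0 -0.003 0 0 0 255;0 0 -0.003 0 0 0 255;0 0 -0.001 0 0 0 255;0 0 -0.001 0 0 0 255;0 0 -0.001 0 0 0 255;0 0 -0.001 0 0 0 255;0 0 -0.001 0 0 0 255;0 0 -0.001 0 0 0 255;0 0 -0.001 0 0 0 255;0 0 0 0 0 0 255"

```text
time_s: 3.6
ee_pos: [0.5112, -0.1505, 0.0643]
eef_rot: [3.142, -0.0, 0.432]
force: [-1.1, -0.3, 0.9]
grip_width: 0.0006
grip_force: 0.0
```

carry_out --motion "0 0 -0.001 0 0 0 255;0 0 -0.001 0 0 0 255"

```text
time_s: 3.77
ee_pos: [0.5112, -0.1505, 0.0625]
eef_rot: [3.141, -0.0, 0.432]
force: [-1.8, 1.0, 3.2]
grip_width: 0.0002
grip_force: 1.5
```

carry_out --motion "0 0 -0.0005 0 0 0 255"

```text
time_s: 3.85
ee_pos: [0.5112, -0.1505, 0.0619]
eef_rot: [3.142, -0.0, 0.432]
force: [-0.2, -0.3, 2.4]
grip_width: 0.0004
grip_force: 1.5
```

carry_out --motion "0 0 0.002 0 0 0 255;0 0 0.005 0 0 0 255;0 0 0.01 0 0 0 255;-0.01 0 0.02 0 0 0 255;-0.01 0 0.03 0 0 0 255;-0.01 0 0.03 0 0 0 255;0 0 0.03 0 0 0 255;0 0 0.01 0 0 0 255;0 0 0 0 0 0 255;0 0 0 0 0 0 255"

```text
time_s: 4.68
ee_pos: [0.4811, -0.1505, 0.1987]
eef_rot: [3.141, -0.0, 0.432]
force: [-0.0, 0.1, -0.7]
grip_width: 0.0004
grip_force: 0.0
```

```bash
python3 - <<'E'
from h import *
c=ctrl.camera('wrist')
for s in blobs(c,(0,0,150),(180,45,255),150):
    if s[0]<600 and abs(s[1][0]-s[1][1])<5:
        u,v=s[2].astype(int);print(s,pt(c,*s[2]).round(4),np.median([pt(c,u+i,v+j)[2] for i in range(-5,6) for j in range(-5,6)]))
print(ctrl.get_obs()['ee_pos'])
cv2.imwrite('pics/w3.png',c['pixels'][:,:,::-1])
E
```

```text
(np.int32(367), [22, 22], array([269.8, 165.7])) [ 0.5106 -0.1502  0.0629] 0.06199033751869176
[ 0.48080063 -0.15032928  0.1977948 ]
```

The white cap top has dropped from 0.068 to 0.062, so the key is 6 mm in, and the pack hasn't moved. Next is the blue key.

carry_out --motion "0 0.01 0 0 0 0 255;0 0.025 0 0 0 0 255;0 0.025 0 0 0 0 255;0 0.025 0 0 0 0 255;0 0.025 0 0 0 0 255;0 0.025 0 0 0 0 255;0 0.025 0 0 0 0 255;0 0.025 0 0 0 0 255;0 0.025 0 0 0 0 255;0 0.025 0 0 0 0 255;0 0.025 0 0 0 0 255;0 0.025 0 0 0 0 255;0 0.025 0 0 0 0 255;0 0.025 0 0 0 0 255;0 0.02 0 0 0 0 255;0 0.02 0 0 0 0 255;0 0.01 0 0 0 0 255;0 0 0 0 0 0 255;0 0 0 0 0 0 255"

```text
time_s: 6.32
ee_pos: [0.4807, 0.2344, 0.1981]
eef_rot: [3.142, 0.002, 0.433]
force: [-0.8, -0.2, -0.2]
grip_width: 0.0006
grip_force: 0.0
```

```bash
cat > k.py <<'E'
from h import *
import sys
c=ctrl.camera('wrist');cv2.imwrite(f'pics/{sys.argv[1]}.png',c['pixels'][:,:,::-1])
print(ctrl.get_obs()['ee_pos'])
for col,lo,hi in(('blue',(108,120,60),(130,255,255)),('green',(45,90,50),(85,255,255)),('red',(0,130,80),(6,255,255)),('red2',(172,130,80),(180,255,255))):
    for s in blobs(c,lo,hi,80):
        u,v=s[2].astype(int)
        if s[0]<1500: print(col,s,pt(c,*s[2],.0775).round(4),np.median([pt(c,u+i,v+j)[2] for i in range(-5,6) for j in range(-5,6) if 0<=v+j<384 and 0<=u+i<512]).round(4))
E
python3 k.py w4
```

```text
[0.48093184 0.2339031  0.19837539]
blue (np.int32(471), [24, 25], array([261.6, 156.3])) [0.5173 0.2479 0.0775] 0.0784
green (np.int32(370), [23, 22], array([305. , 193.7])) [0.5009 0.1902 0.0775] 0.0784
red (np.int32(276), [21, 20], array([346.8, 228.1])) [0.4855 0.1313 0.0775] 0.0787
red2 (np.int32(103), [17, 22], array([340.1, 222. ])) [0.4886 0.1414 0.0775] 0.0778
```

View pics/w4.png

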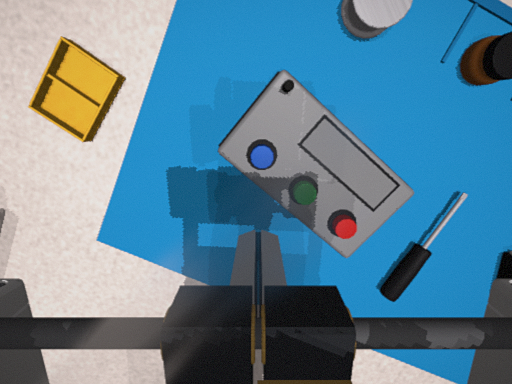

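The wrist view shows blue at (262,156), green at (305,194) and red at (344,225). Blue to green measures 60 mm, as specified, and the cap tops are at 0.078. Red stays clear of the path.

carry_out --motion "0.012 0.004 -0.01 0 0 0 255;0.012 0.004 -0.02 0 0 0 255;0.0125 0.005 -0.02 0 0 0 255;0 0 -0.02 0 0 0 255;0 0 -0.02 0 0 0 255;0 0 -0.012 0 0 0 255;0 0 -0.006 0 0 0 255;0 0 -0.003 0 0 0 255;0 0 -0.002 0 0 0 255;0 0 -0.002 0 0 0 255;0 0 -0.001 0 0 0 255;0 0 0 0 0 0 255;0 0 0 0 0 0 255"

```text
time_s: 7.45
ee_pos: [0.5178, 0.2476, 0.0834]
eef_rot: [3.142, -0.001, 0.432]
force: [0.3, 0.5, 0.4]
grip_width: 0.0004
grip_force: 0.0
```

Target depth is about 0.072.

carry_out --motion "0 0 -0.001 0 0 0 255;0 0 -0.001 0 0 0 255;0 0 -0.001 0 0 0 255;0 0 -0.001 0 0 0 255;0 0 -0.001 0 0 0 255;0 0 -0.001 0 0 0 255;0 0 -0.001 0 0 0 255;0 0 -0.001 0 0 0 255"

```text
time_s: 8.12
ee_pos: [0.5177, 0.2475, 0.075]
eef_rot: [-3.142, -0.0, 0.432]
force: [-1.1, -0.5, 3.1]
grip_width: 0.0
grip_force: 1.5
```

carry_out --motion "0 0 -0.001 0 0 0 255;0 0 -0.001 0 0 0 255"

```text
time_s: 8.28
ee_pos: [0.5177, 0.2475, 0.0729]
eef_rot: [3.142, -0.0, 0.432]
force: [-1.0, 0.3, 3.0]
grip_width: 0.0003
grip_force: 1.5
```

carry_out --motion "0 0 -0.001 0 0 0 255"

```text
time_s: 8.37
ee_pos: [0.5177, 0.2475, 0.0719]
eef_rot: [-3.142, -0.0, 0.432]
force: [-1.2, 0.1, 2.5]
grip_width: 0.0007
grip_force: 1.5
```

carry_out --motion "0 0 0.002 0 0 0 255;0 0 0.005 0 0 0 255;-0.005 0 0.01 0 0 0 255;-0.01 -0.01 0.02 0 0 0 255;-0.012 -0.02 0.03 0 0 0 255;-0.012 -0.02 0.03 0 0 0 255;0 -0.01 0.02 0 0 0 255;0 0 0.01 0 0 0 255;0 0 0 0 0 0 255;0 0 0 0 0 0 255"

```text
time_s: 9.2
ee_pos: [0.4786, 0.188, 0.1986]
eef_rot: [-3.142, -0.0, 0.432]
force: [0.6, -0.1, 0.0]
grip_width: 0.0005
grip_force: 0.0
```

```bash
python3 k.py w5
```

```text
[0.47832169 0.18795522 0.19770855]
blue (np.int32(467), [25, 24], array([221. , 134.5])) [0.5181 0.2472 0.0775] 0.072
green (np.int32(451), [24, 24], array([265.8, 172.8])) [0.5018 0.1905 0.0775] 0.0785
green (np.int32(207), [16, 25], array([503.3, 265.2])) [ 0.518  -0.0976  0.0775] 0.0485
red2 (np.int32(349), [22, 23], array([308.4, 209.2])) [0.4851 0.1326 0.0775] 0.0786
```

The blue key is in, with its top at 0.072. Green is still out at (0.5015, 0.190), and red is out at 0.0786.

carry_out --motion "0.008 0.001 -0.01 0 0 0 255;0.008 0.001 -0.02 0 0 0 255;0.007 0 -0.02 0 0 0 255;0 0 -0.02 0 0 0 255;0 0 -0.02 0 0 0 255;0 0 -0.012 0 0 0 255;0 0 -0.006 0 0 0 255;0 0 -0.003 0 0 0 255;0 0 -0.002 0 0 0 255;0 0 -0.002 0 0 0 255;0 0 -0.001 0 0 0 255;0 0 0 0 0 0 255;0 0 0 0 0 0 255"

```text
time_s: 10.33
ee_pos: [0.5018, 0.1895, 0.0834]
eef_rot: [3.141, -0.001, 0.432]
force: [0.3, -1.0, -0.3]
grip_width: 0.0005
grip_force: 0.0
```

carry_out --motion "0 0 -0.001 0 0 0 255;0 0 -0.001 0 0 0 255;0 0 -0.001 0 0 0 255;0 0 -0.001 0 0 0 255;0 0 -0.001 0 0 0 255;0 0 -0.001 0 0 0 255;0 0 -0.001 0 0 0 255;0 0 -0.001 0 0 0 255"

```text
time_s: 11.0
ee_pos: [0.5017, 0.1895, 0.075]
eef_rot: [3.142, -0.0, 0.432]
force: [-0.3, -0.1, 2.8]
grip_width: 0.0003
grip_force: 1.5
```

carry_out --motion "0 0 -0.001 0 0 0 255;0 0 -0.001 0 0 0 255;0 0 -0.001 0 0 0 255"

```text
time_s: 11.25
ee_pos: [0.5017, 0.1895, 0.0719]
eef_rot: [-3.142, -0.0, 0.432]
force: [-1.0, -1.0, 2.5]
grip_width: 0.0002
grip_force: 1.5
```

carry_out --motion "0 0 0.002 0 0 0 255;0 0 0.005 0 0 0 255;-0.005 0 0.01 0 0 0 255;-0.01 0 0.02 0 0 0 255;-0.012 0 0.03 0 0 0 255;-0.012 0 0.03 0 0 0 255;0 0 0.02 0 0 0 255;0 0 0.01 0 0 0 255;0 0 0 0 0 0 255;0 0 0 0 0 0 255"

```text
time_s: 12.08
ee_pos: [0.4626, 0.1894, 0.1985]
eef_rot: [3.142, 0.0, 0.432]
force: [-1.0, 0.5, -0.2]
grip_width: 0.0006
grip_force: 0.0
```

```bash
python3 k.py w6; python3 - <<'E'
from h import *
a=ctrl.camera('top')
for s in blobs(a,(0,0,150),(180,45,255),20):
    if 280<s[2][0]<300 and 195<s[2][1]<220: print(s,pt(a,*s[2]))
cv2.imwrite('pics/top1.png',a['pixels'][:,:,::-1])
E
```

```text
[0.46232496 0.18930139 0.197749  ]
blue (np.int32(478), [24, 25], array([228.4, 120.4])) [0.5175 0.2472 0.0775] 0.0719
green (np.int32(442), [24, 24], array([273.4, 159. ])) [0.5018 0.191  0.0775] 0.0721
green (np.int32(173), [9, 35], array([508.3, 265.4])) [ 0.504  -0.1014  0.0775] 0.0482
red2 (np.int32(273), [22, 22], array([315.2, 197. ])) [0.484  0.1338 0.0775] 0.0786
(np.int32(35), [7, 7], array([288.9, 207.9])) [ 0.51218893 -0.1507001   0.06544396]
```

View pics/top1.png

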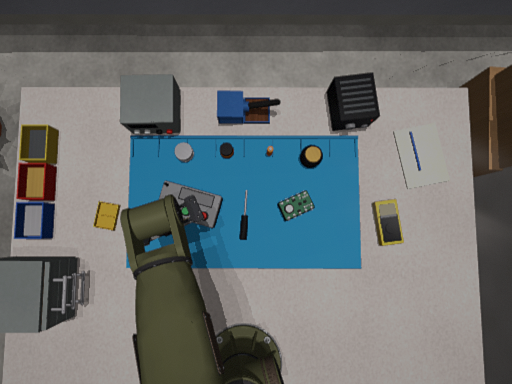

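The green key is in at 0.072 and red is still out at 0.0786. The pack's key is at (289,208), as before, nothing else has moved, and the hand is about 0.12 m above the keys.

```bash
python3 -c "
from station import ctrl
print(ctrl.hand_in())"
```

```text
the job is handed in; nothing more can be done
None
```

The white, blue and green keys were pushed in gently in that order (about 6 mm each, around 3 N), the red key is still out, the pack and the rest of the bench did not move, the hand is clear, and the job is handed in; the verdict was not shown.

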